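Snap the cover onto the junction box and keep it pressed home

ROBOT

A 7-joint arm with a two-finger parallel gripper is mounted at the origin on the work surface. World frame = base frame: x ahead of the robot, y to its left, z up, the work surface at z = 0. Lengths are in m, angles in degrees, forces in N, time in s.
With the tool pointing down it reaches from about 0.425 to 0.825 m from the base axis. Payload 3.6 kg.
Tool frame: the origin (TCP) lies on the mounting face of the last link; the fingertips stand 173 mm ahead of it and the grasp point (between the pads) lies 155 mm ahead of it; z points along the fingers, y is the direction in which the jaws open and shut (so a half turn about z gives the same grasp; the last joint's range is limited). The gripper opens to 85 mm and grips with 20 to 120 N. Pads are 22 mm wide; open, the fingers measure 114 mm over their backs; the gripper's body (76 mm by 85 mm) begins 54 mm behind the grasp point. The pads swing forward as they close: fully open they stand 13 mm farther back than shut.
Start: joints at [75.315, 35.231, -0.722, 81.555, 0.464, 63.22, -2.315], TCP at [0.148, -0.633, 0.405] pointing down, gripper open.
Joint ranges: [-178.69, 178.69], [-17.37, 117.87], [-77.05, 75.6], [15.02, 138.74], [-78.02, 258.01], [0.78, 113.62], [-162.83, 162.83]. Speed limits (degrees/s): [159.86, 159.86, 180, 180, 180, 180, 180].

INTERFACE

Orientations are given as [roll, pitch, yaw] about the fixed x, y, z axes, in that order (R = Rz(yaw) Ry(pitch) Rx(roll)).
In Python, from workcell import manip gives the robot as it stands. The module is installed in compiled form; this text tells all that it offers.
- The arm moves only by the shell command python3 -m creep 'ROWS' [FORCE]. ROWS is JSON, a list that holds one entry, the list of rows, each a list of 5 numbers: the shift along the tool's x, y, z in cm, then the turn about the tool's z in rad, then the closure, from 0 (fully open) to 1 (shut). A call has 1 to 20 rows; each row shifts and turns the pose as measured when the row begins, along the tool's axes as they then stand; what a row does not reach is not made up. A row lasts 1/8 s, in which the tool goes at most 62.5 mm and 10.7 degrees, less where a joint would pass 70% of its speed; a pose out of reach is approached as far as the arm can. A call with a gripper value outside its range is refused whole. The fingers move at their own pace and stop on an object; FORCE is the grip in N (left out, the last holds). Time passes only in rows, so rows that do not move let the fingers close. It gives the time, the measured TCP pose, the force and the opening at its end, in the units of the state.
- manip.observe(): the state, without advancing time (a new reading comes with each control period).
- manip.capture(name): name is "side" or "top"; returns the picture (400x640x3 uint8, blue, green, red); there is no depth.
- manip.camera_params(name): a dict with "fx", "fy", "cx", "cy" (pixels), "k1" (the pictures are not rectified: a ray, as slopes to the right and down, at radius r is drawn at 1 + k1 r^2 times it, then the intrinsics apply), "R" (3x3) and "t" (3): a world point X has camera coordinates R X + t. Camera axes: x right, y down, z forward; pixel columns grow to the right and rows downward; lengths in m; the calibration is good to about 2 mm. A picture is of the moment at which its call begins. camera_params takes no time and is no camera call.
- manip.sign_off(): hands the job in, once; it reports no verdict.
The state is a dict: "clock": time; "joint_positions": joint angles; "dq": joint speeds; "joint_efforts": joint torques, N m; "ee_pos": TCP position; "tcp_rot": TCP orientation; "contact_force": force on the tool from outside, world axes, zero at the start; "moment": the same for the moment, N m; "opening": opening from 0.0 (shut) to 1.0 (fully open).
Only numpy, scipy, OpenCV 4.12 (cv2) and the standard library are available. Lean on these libraries where they do the work, as an engineer would, in place of code of your own. Each camera call takes 0.05 s, during which the arm holds its last target.

TASK

One of the two round junction boxes on the mounting board still stands open: fetch its loose round cover from the bench, set it squarely on that box and press it straight down until it clicks over the catches. Do not let up after the click: push the cover fully home onto its seal with about ten newtons, and finish while the hand is still holding it pressed down like that. Leave the things lying around where they are.

Things in the scene. Friction and masses are not known exactly. Their poses are not given: they have to be found in the camera images.
- cover_mid (a point): Loose round snap cover, off-white plastic, a flat cap with fluted edge: 62 mm across, 16 mm high, 40 g. Lies on the bench open side down. The point is its centre, 8 mm above its underside; z is its axis, up. Top plate 3 mm, skirt 2.7 mm thick; inside its lower rim a bead 2.5 mm high leaves a mouth of 51 mm. Any yaw fits.
- box_seat (a point): The open junction box, light grey with black grommets, fixed upright on the board. The point is on its axis at the height of its flat shoulder (62 mm across, 29 mm above the board, 47 mm above the bench), on which the cover's underside sits when fully home. A 48 mm collar rises 5 mm above the shoulder.
- catch_top (a point): On the open box's axis, level with the tops of its four springy catches, 11.5 mm above the shoulder. Going down they slope out to 55 mm across. The cover meets them with its underside 7 to 8 mm above the shoulder; resistance climbs to 10 to 15 N, falls away some 4.5 mm above it, and only 2 mm above it do the catches snap over the bead and draw the cover down. The shoulder then stops it.
- box_closed: The other junction box on the board, already closed with the same cover. Fixed; origin at the centre of its underside on the board, its top 45 mm above that; 160 mm from the open box. Leave alone.
- board: Plywood mounting board lying flat and fixed on the bench, 160 x 340 x 18 mm, origin at the centre of its underside, long side along its y. The two boxes stand on its long centre line, 80 mm either side of the centre (which one is open varies), joined by grey conduit 20 mm thick whose top is 42 mm above the bench.
- tape_mid (a point): Yellow roll, ring 90 mm across and 25 mm high, lying flat; the point is its centre, half-way up. Bystander.
- driver_grip (a point): Screwdriver with a red handle, about 190 mm long, lying along x of this frame; the point is in its handle. Bystander.
- carton_mid (a point): Small blue carton 75 x 75 x 48 mm with a white panel; the point is its centre. Bystander.
Mind the look-alikes: they are no part of the job. Leave any black or turquoise look-alike of the part that bears cover_mid alone.

How it is judged:
By the outcome, as a careful person would: the job done as asked, in the order asked, and still so for the second after the job is handed in, while the arm keeps its last pose, push and grip.
It also fails if it takes over 51 s, if anything falls off the work surface, if the arm or the gripper's body presses on something with over 40 N, if the wrist force passes 120 N, or if a joint passes its speed limit or range.

## Working session

There is one attempt and no reset: what is moved stays moved. The work goes in short steps, Python scripts to look and compute and a shell command to move; the robot and the scene stay as the last step left them, time stands still between calls to the robot, and variables do not carry over. Pictures are saved under pics/ and viewed, and the job is handed in when it is done.

```bash
mkdir -p pics; ls; python3 - <<'E'
from workcell import manip
import cv2
for n in("side","top"):
    cv2.imwrite(f"pics/{n}0.png",manip.capture(n)); print(n,manip.camera_params(n))
print(manip.observe())
E
```

```text
pics
side {'fx': 377.88247189430837, 'fy': 377.88247189430837, 'cx': 317.51367540951776, 'cy': 196.14415980335897, 'k1': -0.06952094558298147, 'R': array([[ 0.9996123 , -0.0257617 ,  0.01056321],
       [-0.0112563 , -0.7209022 , -0.69294539],
       [ 0.02546649,  0.69255783, -0.72091269]]), 't': array([-0.54580067,  0.03841354,  1.25919797])}
top {'fx': 457.1941746370493, 'fy': 457.1941746370493, 'cx': 313.6148976564607, 'cy': 193.00746217271376, 'k1': -0.12716798124274883, 'R': array([[-0.0067514 , -0.99996666,  0.00459249],
       [-0.99809201,  0.00645673, -0.0614057 ],
       [ 0.061374  , -0.0049983 , -0.99810232]]), 't': array([-0.01537413,  0.53253268,  1.29054271])}
{'clock': 0.1, 'joint_positions': array([75.3165644 , 35.2839593 , -0.7234569 , 81.63336641,  0.46407752,
       63.21902369, -2.3131165 ]), 'dq': array([-0.02720888, -0.08775979,  0.0207593 , -0.18632001,  0.0526614 ,
        0.02304032, -0.05484685]), 'joint_efforts': array([ 2.42813083e-03, -4.70383000e+01,  2.60530422e-01, -1.71571952e+01,
        1.01211376e-02,  5.90088384e-03, -6.63926684e-06]), 'ee_pos': array([ 0.14799681, -0.63262809,  0.40364355]), 'tcp_rot': array([-1.79866522e+02,  1.31539054e-03,  1.31709658e+01]), 'contact_force': array([-0.69241843,  0.59229563, -0.5951291 ]), 'moment': array([ 0.01940079,  0.00978064, -0.001561  ]), 'opening': 1.0010976691474842}
```

View pics/side0.png

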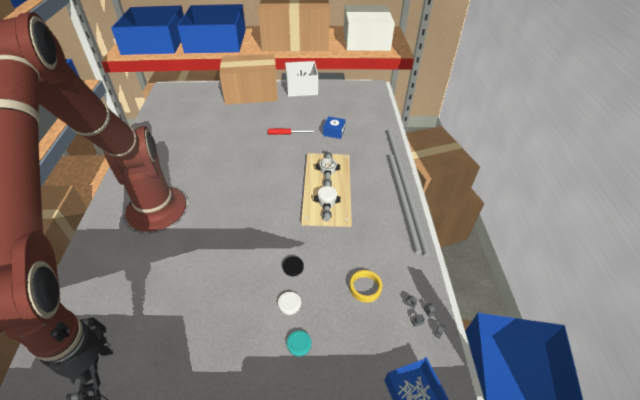

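View pics/top0.png

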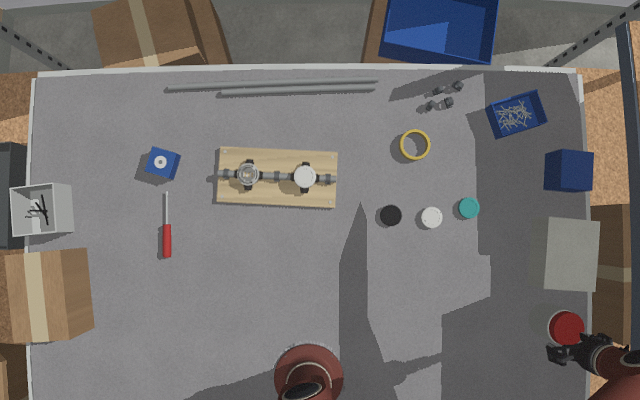

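The side view shows the white cover at (289,303), with the black look-alike at (293,266) and the turquoise one at (299,343). The open box is at (327,165) and the closed one at (327,195). In the top view the cover is at (431,217), the open box at (247,174) and the closed box at (305,177). Next I'll measure these.

```bash
cat > h.py <<'E'
from workcell import manip
import numpy as np, cv2
P={n:manip.camera_params(n) for n in("side","top")}
def KD(p): return np.array([[p['fx'],0,p['cx']],[0,p['fy'],p['cy']],[0,0,1]]),np.array([p['k1'],0,0,0,0.])
def ray(n,uv):
    p=P[n];K,D=KD(p)
    x=cv2.undistortPoints(np.array([[uv]],float),K,D)[0,0]
    return -p['R'].T@p['t'], p['R'].T@np.array([x[0],x[1],1])
def onz(n,uv,z):
    o,d=ray(n,uv); return o+d*(z-o[2])/d[2]
def tri(us,ut):
    A=[];b=[]
    for n,uv in(("side",us),("top",ut)):
        o,d=ray(n,uv);d=d/np.linalg.norm(d);M=np.eye(3)-np.outer(d,d);A.append(M);b.append(M@o)
    x=np.linalg.lstsq(np.vstack(A),np.hstack(b),rcond=None)[0]
    return x,[np.linalg.norm(A[i]@x-b[i]) for i in(0,1)]
def proj(n,X):
    p=P[n];K,D=KD(p); return cv2.projectPoints(np.array([X],float),cv2.Rodrigues(p['R'])[0],p['t'],K,D)[0][0,0]
def crop(img,c,w,h,s,name):
    x,y=int(c[0]-w/2),int(c[1]-h/2); im=img[y:y+h,x:x+w]; cv2.imwrite(name,cv2.resize(im,None,fx=s,fy=s,interpolation=cv2.INTER_CUBIC)); print(name,'origin',x,y,'scale',s)
E
python3 - <<'E'
from h import *
S=cv2.imread('pics/side0.png');T=cv2.imread('pics/top0.png')
a=[]
for im,c,nm in((S,(289,303),'s'),(T,(431,217),'t')):
    x,y=c[0]-25,c[1]-25
    sub=im[y:y+50,x:x+50].astype(int)
    m=((sub.min(2)>165)).astype(np.uint8)
    n,l,st,ce=cv2.connectedComponentsWithStats(m)
    k=1+np.argmax(st[1:,4]);print(nm,st[k],ce[k]+[x,y]);a.append(ce[k]+[x,y])
print(tri(*a)); print(onz('top',a[1],.016),onz('side',a[0],.016))
print(tri((327,165),(247,174)),tri((327.5,193),(305,176)))
v=[cv2.resize(S[130:235,290:360],None,fx=5,fy=5,interpolation=cv2.INTER_CUBIC)]
cv2.imwrite('pics/sboxes.png',v[0])
crop(T,(277,177),130,70,6,'pics/tboxes.png')
a=cv2.resize(S[270:330,260:320],None,fx=6,fy=6);b=cv2.resize(T[187:247,401:461],None,fx=6,fy=6)
cv2.imwrite('pics/cov.png',np.hstack([a,b]))
E
```

```text
s [ 14  14  24  24 443] [289.38826185 303.03611738]
t [ 16  15  21  21 335] [431.75820896 216.85373134]
(array([ 0.46101814, -0.36120218,  0.00647592]), [np.float64(0.0004984642658485221), np.float64(0.0004984642658492754)])
[ 0.46144745 -0.35863285  0.016     ] [ 0.46106598 -0.36631014  0.016     ]
(array([0.5855586 , 0.16978847, 0.03230148]), [np.float64(0.0011338093709382009), np.float64(0.0011338093709382891)]) (array([0.57788776, 0.0049361 , 0.05571489]), [np.float64(0.0003737627950095669), np.float64(0.00037376279500933964)])
pics/tboxes.png origin 212 142 scale 6
```

View pics/sboxes.png

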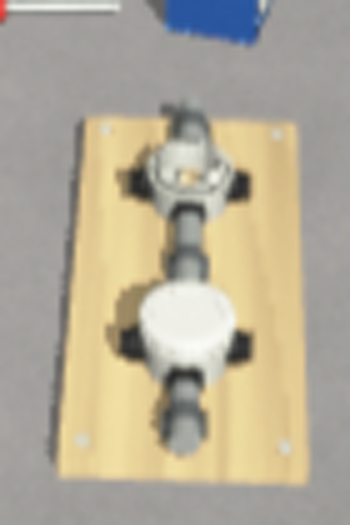

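View pics/tboxes.png

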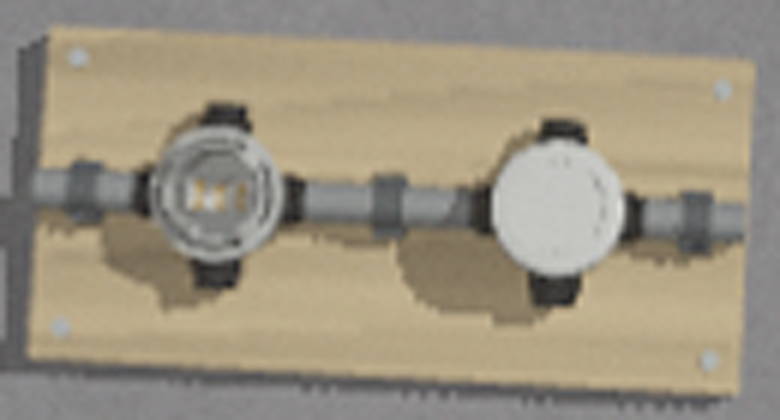

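View pics/cov.png

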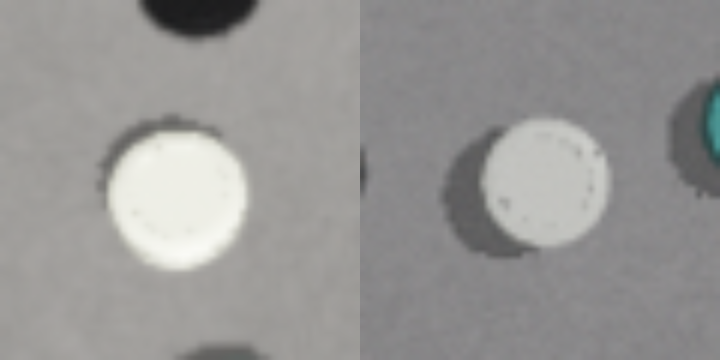

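```bash
python3 - <<'E'
from h import *
S=cv2.imread('pics/side0.png');T=cv2.imread('pics/top0.png')
a=cv2.resize(S[145:189,306:350],None,fx=9,fy=9,interpolation=cv2.INTER_LINEAR);b=cv2.resize(T[152:196,226:270],None,fx=9,fy=9,interpolation=cv2.INTER_LINEAR)
cv2.imwrite('pics/open.png',np.hstack([a,b]))
def circ(o,w,rr):
    g=cv2.cvtColor(T[o[1]:o[1]+w,o[0]:o[0]+w],cv2.COLOR_BGR2GRAY)
    g=cv2.resize(g,None,fx=8,fy=8,interpolation=cv2.INTER_CUBIC)
    c=cv2.HoughCircles(g,cv2.HOUGH_GRADIENT,1,20,param1=80,param2=12,minRadius=int(8*rr[0]),maxRadius=int(8*rr[1]))
    for q in c[0][:4]:
        uv=((q[0]+.5)/8-.5+o[0],(q[1]+.5)/8-.5+o[1]); print(np.round(uv,2),q[2]/8)
print('open outer');circ((226,152),44,(9,12.5)); print('closed');circ((283,154),44,(9,12.5)); print('cover');circ((410,195),44,(9,12.5))
for n in P: print(n,-P[n]['R'].T@P[n]['t'])
E
```

```text
open outer
[247.5  173.62] 11.3625
closed
[304.75 176.25] 11.4375
cover
[431.62 217.12] 10.4875
side [ 0.51395411 -0.85843576  0.94015569]
top [ 0.45220705 -0.01236151  1.32086482]
```

View pics/open.png

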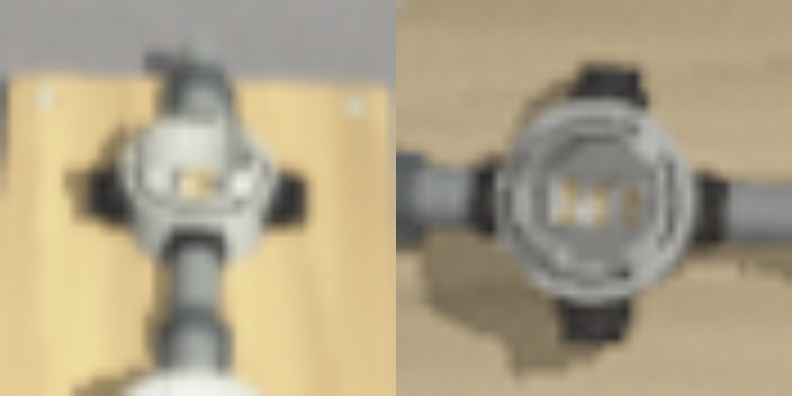

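```bash
python3 - <<'E'
from h import *
o=(247.5,173.62);c=(304.75,176.25);k=(431.62,217.12)
print('open top@.047',onz('top',o,.047),'tri',tri((327.6,163.6),o), 'side@.047',onz('side',(327.6,163.6),.047))
print('expected side px',proj('side',[*onz('top',o,.047)[:2],.047]))
C=onz('top',c,.063);O=onz('top',o,.047);print('closed',C,np.linalg.norm((C-O)[:2]),np.degrees(np.arctan2(*(O-C)[[1,0]])))
print('cover',onz('top',k,.015))
# screws
T=cv2.imread('pics/top0.png')
s=np.array([(78,58),(723,90),(709,360),(60,327)])/6-.42+[212,142]
X=np.array([onz('top',p,.018) for p in s]);print(X.mean(0),X)
S=np.array([(106,130),(278,134),(285,447),(81,440)])/5-.4+[290,130]
print([tri(S[i],s[j])[0].round(4) for i,j in((0,3),(1,0),(2,1),(3,2))])
E
```

```text
open top@.047 [0.58622424 0.16635259 0.047     ] tri (array([0.58652816, 0.16715364, 0.04120388]), [np.float64(0.0003042831872228427), np.float64(0.0003042831872229204)]) side@.047 [0.58575714 0.16049629 0.047     ]
expected side px [327.65743316 162.52106942]
closed [0.57610134 0.0055204  0.063     ] 0.16115044687500166 86.39851106210737
cover [ 0.46069194 -0.35847773  0.015     ]
[0.58106749 0.08620714 0.018     ] [[ 0.65472719  0.23724468  0.018     ]
 [ 0.63681681 -0.07263708  0.018     ]
 [ 0.5075214  -0.06474189  0.018     ]
 [ 0.52520456  0.24496285  0.018     ]]
[array([0.5261, 0.246 , 0.0131]), array([0.6561, 0.238 , 0.0144]), array([ 0.6374, -0.0728,  0.0147]), array([ 0.507 , -0.0649,  0.0151])]
```

```bash
python3 -m creep '[[[4.6,-2.45,1.5,0,0],[4.6,-2.45,1.5,0,0],[4.6,-2.45,1.5,0,0],[4.6,-2.45,1.5,0,0],[4.6,-2.45,1.5,0,0],[4.6,-2.45,1.5,0,0],[4.6,-2.45,1.5,0,0],[4.6,-2.45,1.5,0,0],[0,0,0,0,0]]]' 40
```

```text
clock: 1.23
ee_pos: [0.4701, -0.3499, 0.2749]
tcp_rot: [-179.6, 0.2, 13.0]
contact_force: [-0.4, 0.4, 0.6]
opening: 1.0
```

```bash
python3 -m creep '[[[-1,0.6,2,0,0],[0,0,2,0,0],[0,0,1.5,0,0],[0,0,0,0,0],[0,0,0,0,0]]]'; python3 - <<'E'
from h import *
print(manip.observe()['ee_pos'],manip.observe()['tcp_rot'])
cv2.imwrite("pics/t1.png",manip.capture("top"));cv2.imwrite("pics/s1.png",manip.capture("side"))
S=cv2.imread('pics/s1.png');cv2.imwrite('pics/s1c.png',cv2.resize(S[200:360,210:370],None,fx=4,fy=4))
E
```

```text
clock: 1.85
ee_pos: [0.4596, -0.36, 0.2183]
tcp_rot: [-179.7, 0.3, 12.9]
contact_force: [0.1, -0.7, -0.1]
opening: 1.001
[ 0.4595998  -0.35996276  0.21832137] [-179.69313355    0.34703749   12.89756061]
```

View pics/s1c.png

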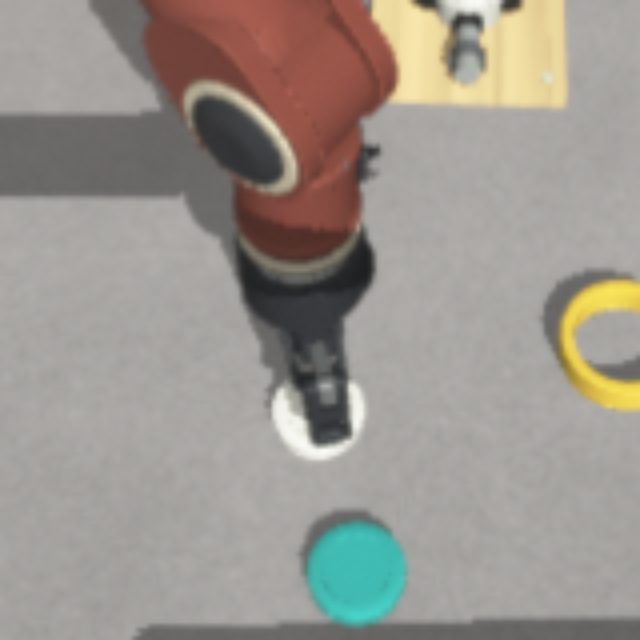

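The side crop shows the fingers standing over the white cover, around (315,415) in the crop, and clear of the turquoise one. I'll go down and do a light centring squeeze.

```bash
python3 -m creep '[[[0,0,1.5,0,0],[0,0,1.5,0,0],[0,0,1,0,0],[0,0,0,0,0],[0,0,0,0,1],[0,0,0,0,1],[0,0,0,0,1],[0,0,0,0,1]]]' 20; python3 - <<'E'
from h import *
o=manip.observe();print(o['ee_pos'],o['tcp_rot'],o['contact_force'])
E
```

```text
clock: 2.95
ee_pos: [0.4599, -0.3598, 0.1768]
tcp_rot: [-179.8, 0.3, 12.9]
contact_force: [0.1, -0.3, 0.5]
opening: 0.708
[ 0.45986239 -0.35976147  0.17682804] [-179.78629943    0.25144916   12.93083697] [ 0.08487009 -0.34869331  0.53497835]
```

```bash
python3 - <<'E'
from h import *
S=manip.capture("side");cv2.imwrite("pics/s2.png",S)
cv2.imwrite('pics/s2c.png',cv2.resize(S[270:330,260:320],None,fx=9,fy=9))
E
```

```text
(no output)
```

View pics/s2c.png

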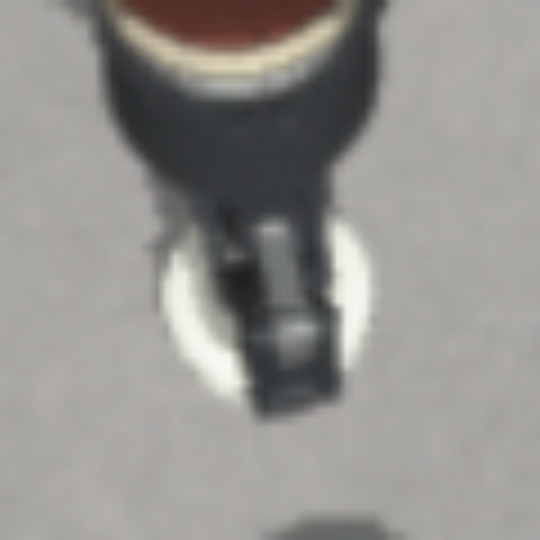

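```bash
python3 -m creep '[[[0,0,0,0,0],[0,0,0,0,0],[0,0,0,0,0],[0,0,0,-0.17,0],[0,0,0,-0.17,0],[0,0,0,-0.17,0],[0,0,0,-0.17,0],[0,0,0,-0.17,0],[0,0,0,-0.17,0],[0,0,0,-0.17,0],[0,0,0,-0.17,0],[0,0,0,-0.17,0],[0,0,0,0,0]]]' 20; python3 - <<'E'
from h import *
o=manip.observe();print(o['ee_pos'],o['tcp_rot'],o['contact_force'],o['joint_positions'])
E
```

```text
clock: 4.62
ee_pos: [0.4593, -0.3608, 0.1768]
tcp_rot: [-179.7, -0.1, 103.3]
contact_force: [0.7, 0.4, -1.1]
opening: 1.002
[ 0.45928798 -0.36075872  0.17682162] [-1.79664339e+02 -1.01022966e-01  1.03318582e+02] [ 0.71572121  0.42464381 -1.07414664] [ 50.30725506  48.78138763 -23.51352195 103.2132542   31.85088638
  35.05428738  20.57712686]
```

```bash
python3 -m creep '[[[0.08,0,0.45,0,0],[0,0,0,0,0],[0,0,0,0,0]]]' 20; python3 - <<'E'
from h import *
o=manip.observe();print(o['ee_pos'],o['tcp_rot'],o['contact_force'])
E
```

```text
clock: 5.0
ee_pos: [0.4591, -0.3598, 0.1719]
tcp_rot: [-179.6, -0.1, 103.1]
contact_force: [-0.5, 0.2, -0.3]
opening: 1.0
[ 0.45908196 -0.359814    0.17191205] [-1.79627708e+02 -8.67534192e-02  1.03050880e+02] [-0.49325193  0.17226438 -0.31791344]
```

```bash
python3 -m creep '[[[0,0,0,0,1],[0,0,0,0,1],[0,0,0,0,1],[0,0,0,0,1]]]' 20; python3 - <<'E'
from h import *
o=manip.observe();print(o['ee_pos'],o['tcp_rot'],o['contact_force'],o['moment'])
S=manip.capture("side");cv2.imwrite("pics/s3.png",S)
cv2.imwrite('pics/s3c.png',cv2.resize(S[270:330,260:320],None,fx=9,fy=9))
E
```

```text
clock: 5.5
ee_pos: [0.4594, -0.3596, 0.1724]
tcp_rot: [-179.6, -0.0, 103.0]
contact_force: [0.6, -0.4, 0.7]
opening: 0.711
[ 0.45939094 -0.35964601  0.17238956] [-1.79648635e+02 -4.64438182e-02  1.03029654e+02] [ 0.55910347 -0.38542577  0.67870419] [-0.00836577 -0.00547636  0.00361264]
```

View pics/s3c.png

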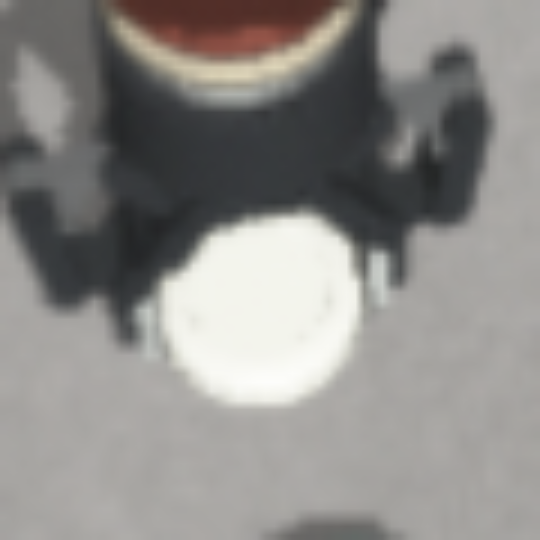

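```bash
python3 - <<'E'
from h import *
for z in (0,.003,.006,.01,.015):
    y=-.3596-.033*.225-.0107; x=.4594-.033*.974+.0025
    y2=-.3596+.033*.225-.0107; x2=.4594+.033*.974+.0025
    f=lambda q:((q-[260,270]+.5)*9).round()
    print(z,f(proj('side',[x,y,z])),f(proj('side',[x2,y2,z])))
E
```

```text
0 [166. 364.] [381. 315.]
0.003 [165. 359.] [381. 311.]
0.006 [164. 354.] [381. 306.]
0.01 [163. 348.] [380. 299.]
0.015 [162. 340.] [380. 291.]
```

```bash
python3 - <<'E'
from h import *
from scipy.spatial.transform import Rotation as Ro
o=manip.observe();R=Ro.from_euler('xyz',o['tcp_rot'],degrees=True).as_matrix()
print(R[:,2]*.165, o['ee_pos']+R[:,2]*.165)
X=o['ee_pos']+R[:,2]*.165
# measured cover in side: mask white
S=cv2.imread('pics/s3.png');sub=S[270:330,260:320].astype(int)
m=(sub.min(2)>185).astype(np.uint8);n,l,st,ce=cv2.connectedComponentsWithStats(m);k=1+np.argmax(st[1:,4]);print(st[k]+[260,270,0,0,0])
# predicted extremes
a=np.linspace(0,2*np.pi,72)
pts=np.array([proj('side',[X[0]+.031*np.cos(t),X[1]+.031*np.sin(t),z]) for t in a for z in(0.0,.016)]);print(pts.min(0),pts.max(0))
S0=cv2.imread('pics/side0.png');sub=S0[270:330,260:320].astype(int)
m=(sub.min(2)>185).astype(np.uint8);n,l,st,ce=cv2.connectedComponentsWithStats(m);k=1+np.argmax(st[1:,4]);print('before',st[k]+[260,270,0,0,0])
E
```

```text
[-1.03413832e-03 -8.19050073e-05 -1.64996739e-01] [ 0.45834591 -0.35968669  0.00736662]
[278 294  22  21 367]
[276.88335976 290.60292545] [300.10716139 314.23645098]
before [278 292  23  23 417]
```

```bash
python3 -m creep '[[[0,0,0,0,1],[0,0,0,0,1],[0,0,-1,0,1],[0,0,-2.5,0,1],[0,0,-2.5,0,1],[0,0,-2.5,0,1],[0,0,-1,0,1],[0,0,0,0,1]]]' 80; python3 - <<'E'
from h import *
o=manip.observe();print(o['ee_pos'],o['tcp_rot'],o['contact_force'])
S=manip.capture("side");cv2.imwrite("pics/s4.png",S)
cv2.imwrite('pics/s4c.png',cv2.resize(S[210:330,240:360],None,fx=5,fy=5))
E
```

```text
clock: 6.55
ee_pos: [0.4593, -0.3597, 0.2706]
tcp_rot: [-179.6, -0.1, 103.0]
contact_force: [0.1, -0.5, -0.4]
opening: 0.686
[ 0.4592677  -0.35969002  0.27063697] [-1.79554124e+02 -1.30392288e-01  1.03013366e+02] [ 0.09545711 -0.46267427 -0.43868825]
```

View pics/s4c.png

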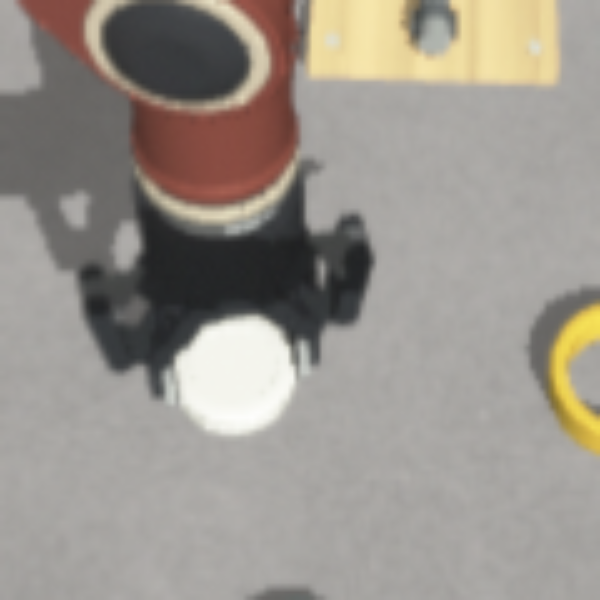

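The cover is held level between the pads, around (235,375) in the crop, and clear of the bench. Next I'll carry it to the box.

```bash
python3 -m creep '[[[2,1,0,0,1],[4,2,0,0,1],[4,2,0,0,1],[4,2,0,0,1],[4,2,0,0,1],[4,2,0,0,1],[4,2,0,0,1],[4,2,0,0,1],[4,2,0,0,1],[4,2,0,0,1],[4,2,0,0,1],[3,1.5,0,0,1],[1,0.5,0,0,1],[0,0,0,0,1],[0,0,0,0,1]]]'; python3 - <<'E'
from h import *
from scipy.spatial.transform import Rotation as Ro
o=manip.observe();R=Ro.from_euler('xyz',o['tcp_rot'],degrees=True).as_matrix()
g=o['ee_pos']+R[:,2]*.165
print(o['ee_pos'],o['tcp_rot'],o['contact_force'],g)
d=R.T@(np.array([.5862,.1664,g[2]])-g);print('tool shift cm',d*100)
S=manip.capture("side");cv2.imwrite("pics/s5.png",S)
T=manip.capture("top");cv2.imwrite("pics/t5.png",T)
cv2.imwrite('pics/s5c.png',cv2.resize(S[100:240,260:400],None,fx=5,fy=5))
E
```

```text
clock: 8.48
ee_pos: [0.5802, 0.15, 0.2507]
tcp_rot: [-177.8, -0.5, 102.6]
contact_force: [-1.0, 0.5, 0.5]
opening: 0.686
[0.58019684 0.14999369 0.25070461] [-177.77831329   -0.47949709  102.58268198] [-0.98144476  0.49475964  0.51747094] [0.57365348 0.14994691 0.08583441]
tool shift cm [ 1.33242301  1.58218892 -0.05022189]
```

View pics/s5c.png

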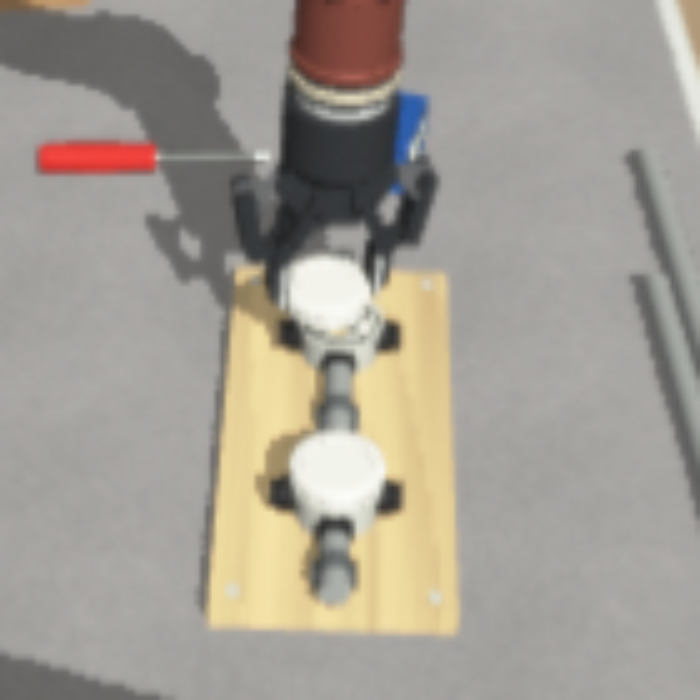

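View pics/t5.png

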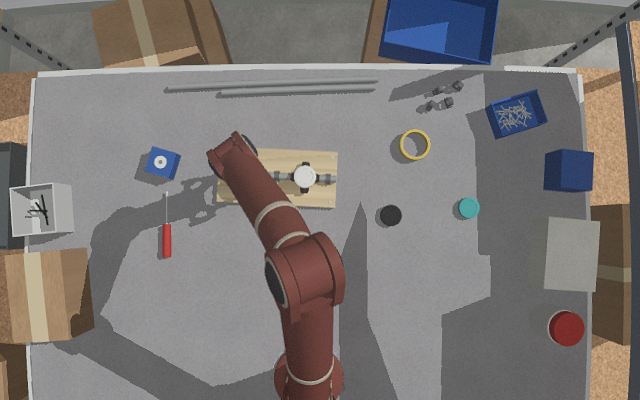

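The carry tilted the tool by about 2.3°. In the side crop the cover hovers over the open box at (328,290), still short of it and slightly tilted. I'll test whether a fast move back undoes the tilt.

```bash
cat > st.py <<'E'
from h import *
from scipy.spatial.transform import Rotation as Ro
import sys
o=manip.observe();R=Ro.from_euler('xyz',o['tcp_rot'],degrees=True).as_matrix()
g=o['ee_pos']+R[:,2]*.165
print('t',o['clock'],'rot',o['tcp_rot'].round(2),'F',o['contact_force'].round(1),'M',o['moment'].round(2),'g',g.round(4),'tilt(deg) tool z xy',np.degrees(R[:2,2]).round(2))
B=np.array([float(v) for v in sys.argv[1:3]]+[g[2]]) if len(sys.argv)>2 else np.array([.5862,.1664,g[2]])
print('tool shift cm',((R.T@(B-g))*100).round(2),'j',o['joint_positions'].round(1),'op',round(o['opening'],3))
E
python3 -m creep '[[[-4,-2,-1,0,1],[-4,-2,-1,0,1],[-4,-2,0,0,1],[-4,-2,0,0,1],[0,0,0,0,1],[0,0,0,0,1]]]'; python3 st.py
```

```text
clock: 9.32
ee_pos: [0.5355, -0.0357, 0.2738]
tcp_rot: [-177.9, -0.3, 101.9]
contact_force: [-0.8, 0.8, -0.6]
opening: 0.689
t 9.325 rot [-177.86   -0.27  101.92] F [-0.8  0.8 -0.6] M [-0.02 -0.05  0.01] g [ 0.5293 -0.0362  0.1089] tilt(deg) tool z xy [-2.15 -0.17]
tool shift cm [18.65  9.75 -0.28] j [ 18.2  37.6 -26.  107.3  23.4  42.7  -9.3] op 0.689
```

```bash
python3 -m creep '[[[-1,5.5,0,0,1],[-1,5.5,0,0,1],[0,0,0,0,1],[0,0,0,0,1]]]'; python3 st.py;  python3 -m creep '[[[1,-5.5,0,0,1],[1,-5.5,0,0,1],[0,0,0,0,1],[0,0,0,0,1]]]'; python3 st.py
```

```text
clock: 9.82
ee_pos: [0.6471, -0.0284, 0.2676]
tcp_rot: [-177.5, -0.4, 102.3]
contact_force: [-1.2, -0.1, -1.1]
opening: 0.687
t 9.825 rot [-177.48   -0.45  102.29] F [-1.2 -0.1 -1.1] M [ 0.01 -0.02 -0.  ] g [ 0.6397 -0.0287  0.1028] tilt(deg) tool z xy [-2.56 -0.1 ]
tool shift cm [20.2  -1.07  0.21] j [ 15.   46.  -25.9  88.6  22.9  53.4  -6.3] op 0.687
clock: 10.32
ee_pos: [0.5276, -0.0302, 0.2725]
tcp_rot: [-177.2, -0.5, 102.6]
contact_force: [0.4, 0.7, -0.8]
opening: 0.687
t 10.325 rot [-177.2    -0.5   102.56] F [ 0.4  0.7 -0.8] M [ 0.06 -0.16  0.02] g [ 0.5194 -0.0305  0.1077] tilt(deg) tool z xy [-2.84 -0.12]
tool shift cm [17.77 10.8  -0.37] j [ 17.9  37.4 -26.4 108.4  23.4  42.6  -9.5] op 0.687
```

```bash
python3 -m creep '[[[0,0,-5,0,1],[0,0,-5,0,1],[0,0,0,0,1]]]'>/dev/null; python3 st.py;  python3 -m creep '[[[0,0,5,0,1],[0,0,5,0,1],[0,0,0,0,1]]]' >/dev/null; python3 st.py; python3 -m creep '[[[0,0,0,0.17,1],[0,0,0,0.17,1],[0,0,0,0,1]]]' >/dev/null; python3 st.py
```

```text
t 10.7 rot [-177.4    -0.54  102.59] F [ 0.6  0.4 -0.7] M [-0.04 -0.09  0.01] g [ 0.5273 -0.0294  0.2111] tilt(deg) tool z xy [-2.65 -0.04]
tool shift cm [17.82 10.02 -0.29] j [ 21.   30.2 -30.8 101.2  17.7  56.2  -4.4] op 0.689
t 11.075 rot [-177.7    -0.48  102.55] F [ 0.2 -0.1 -0.6] M [ 0.   -0.02 -0.01] g [ 0.5257 -0.0294  0.1094] tilt(deg) tool z xy [-2.35 -0.03]
tool shift cm [17.8  10.15 -0.26] j [ 18.   37.5 -26.6 107.8  23.5  42.7  -9.6] op 0.688
t 11.45 rot [-177.96    0.2    82.62] F [ 0.2  0.1 -1.2] M [ 0.01 -0.01 -0.05] g [ 0.5291 -0.0282  0.1125] tilt(deg) tool z xy [-2.05  0.06]
tool shift cm [20.03  3.16 -0.18] j [ 14.4  36.4 -21.1 107.4  18.5  41.6 -24.7] op 0.683
```

```bash
python3 -m creep '[[[0,0,0,0.17,1],[0,0,0,0.17,1],[0,0,-5,0,1],[0,0,-4,0,1],[0,0,5,0,1],[0,0,4,0,1],[0,0,0,0,1]]]' >/dev/null; python3 st.py; python3 -m creep '[[[2,0.7,0,0,1],[2,0.7,0,0,1],[2,0.7,0,0,1],[2,0.7,0,0,1],[0,0,0,0,1]]]' >/dev/null; python3 st.py
```

```text
t 12.325 rot [-179.01    0.27   63.82] F [ 0.6 -0.1 -0.7] M [-0.05 -0.02 -0.02] g [ 0.5371 -0.0264  0.1228] tilt(deg) tool z xy [-1.01  0.2 ]
tool shift cm [19.47 -4.1  -0.02] j [ 11.2  35.1 -16.2 106.7  13.7  41.2 -39. ] op 0.688
t 12.95 rot [-179.65   -0.21   64.25] F [ 0.3  0.2 -0.7] M [-0.    0.06 -0.01] g [0.6044 0.0355 0.1331] tilt(deg) tool z xy [-0.23  0.34]
tool shift cm [11.   -7.33  0.09] j [  4.5  38.8 -16.2  95.7  13.2  47.5 -42.9] op 0.683
```

```bash
python3 -m creep '[[[1.8,-1.2,0,0,1],[1.8,-1.2,0,0,1],[1.8,-1.2,0,0,1],[1.8,-1.2,0,0,1],[1.8,-1.2,0,0,1],[1,-0.7,0,0,1],[0,0,0,0,1],[0,0,0,0,1]]]' >/dev/null; python3 st.py
```

```text
t 13.95 rot [-1.7985e+02 -5.0000e-02  6.4250e+01] F [ 0.  -0.2 -0.3] M [ 0.   -0.01  0.02] g [0.5859 0.1562 0.1379] tilt(deg) tool z xy [-0.12  0.11]
tool shift cm [ 0.93 -0.41  0.  ] j [ -7.6  38.4 -15.4  95.4  12.7  47.9 -54.1] op 0.687
```

```bash
python3 -m creep '[[[0.9,-0.4,0,0,1],[0,0,1.3,0,1],[0,0,1.3,0,1],[0,0,1.3,0,1],[0,0,1.3,0,1],[0,0,0.4,0,1],[0,0,0,0,1]]]' >/dev/null; python3 st.py; python3 - <<'E'
from h import *
S=manip.capture("side");cv2.imwrite("pics/s6.png",S)
cv2.imwrite('pics/s6c.png',cv2.resize(S[120:220,280:380],None,fx=6,fy=6))
T=manip.capture("top");cv2.imwrite("pics/t6.png",T)
cv2.imwrite('pics/t6c.png',cv2.resize(T[130:220,200:340],None,fx=5,fy=5))
E
```

```text
t 14.825 rot [-179.76    0.18   64.01] F [ 0.1  0.3 -0.2] M [-0.02  0.02 -0.03] g [0.5859 0.1632 0.0761] tilt(deg) tool z xy [-0.29 -0.05]
tool shift cm [ 0.3  -0.11 -0.  ] j [ -9.3  43.2 -13.8  97.6  14.3  41.2 -56.4] op 0.69
```

View pics/s6c.png

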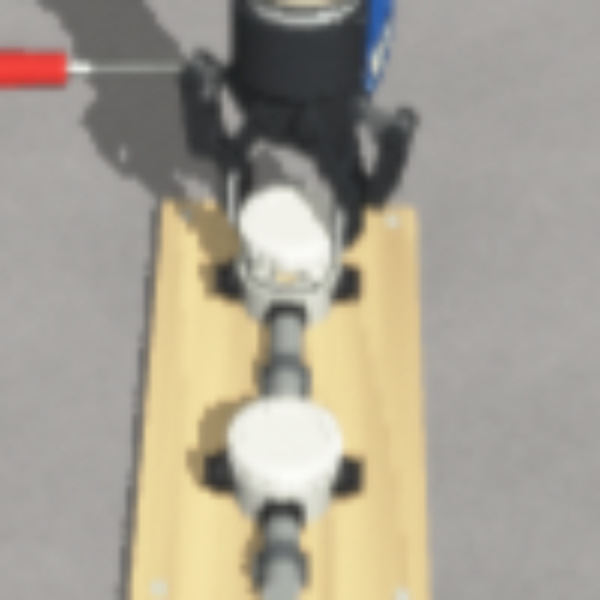

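View pics/t6c.png

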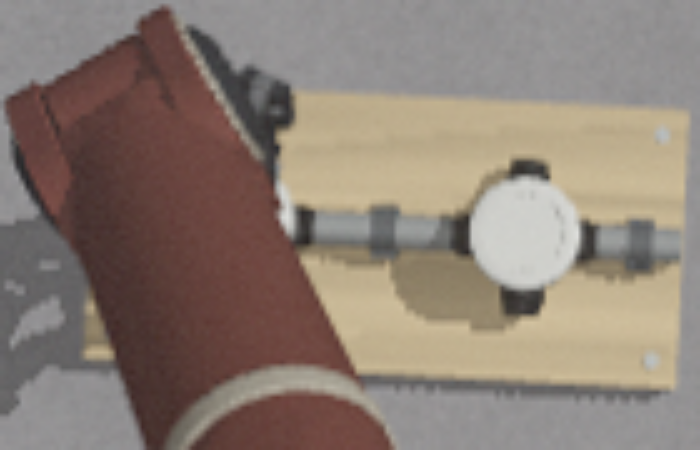

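```bash
python3 - <<'E'
from h import *
S=cv2.imread("pics/s6.png")
sub=S[138:180,308:350]
cv2.imwrite('pics/s6d.png',cv2.resize(sub,None,fx=14,fy=14,interpolation=cv2.INTER_NEAREST))
a=np.linspace(0,2*np.pi,72)
im=cv2.resize(sub,None,fx=14,fy=14,interpolation=cv2.INTER_CUBIC)
g=(.5859,.1632);zb=.0761-.0074
for z,c in((zb,(0,0,255)),(zb+.016,(0,255,0)),(.047,(255,0,0))):
    cc=g if z!=.047 else (.5862,.1664)
    q=np.array([(proj('side',[cc[0]+.031*np.cos(t),cc[1]+.031*np.sin(t),z])-[308,138]+.5)*14 for t in a]).astype(np.int32)
    cv2.polylines(im,[q],True,c,1)
cv2.imwrite('pics/s6e.png',im)
E
```

```text
(no output)
```

View pics/s6e.png

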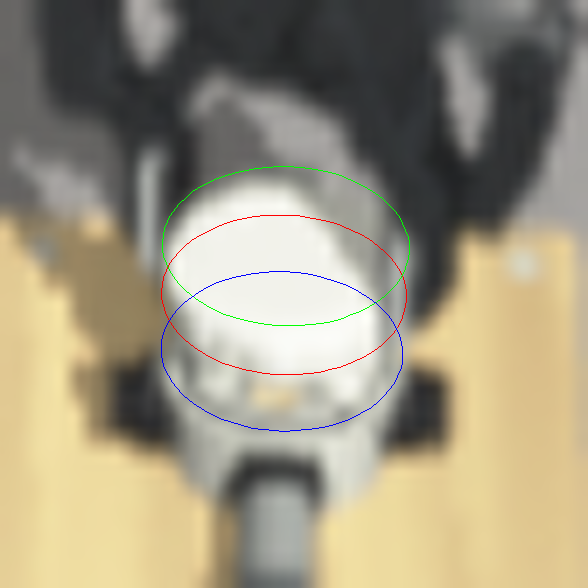

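```bash
python3 - <<'E'
from h import *
S=cv2.imread("pics/side0.png")
a=np.linspace(0,2*np.pi,72)
def ov(img,cam,o,w,L,s=8):
    im=cv2.resize(img[o[1]:o[1]+w,o[0]:o[0]+w],None,fx=s,fy=s,interpolation=cv2.INTER_CUBIC)
    for c,r,z,col in L:
        q=np.array([(proj(cam,[c[0]+r*np.cos(t),c[1]+r*np.sin(t),z])-o+.5)*s for t in a]).astype(np.int32)
        cv2.polylines(im,[q],True,col,1)
    return im
O=(.5862,.1664);C=(.5761,.0055)
A=ov(S,'side',(305,143),44,[(O,.031,.047,(255,0,0)),(O,.024,.052,(0,0,255))])
B=ov(S,'side',(305,175),44,[(C,.031,.063,(255,0,0)),(C,.031,.047,(0,255,0))])
cv2.imwrite('pics/ov.png',np.hstack([A,B]))
T=cv2.imread("pics/top0.png")
A=ov(T,'top',(226,152),44,[(O,.031,.047,(255,0,0)),(O,.024,.052,(0,0,255))])
B=ov(T,'top',(283,154),44,[(C,.031,.063,(255,0,0))])
cv2.imwrite('pics/ovt.png',np.hstack([A,B]))
E
```

```text
(no output)
```

View pics/ov.png

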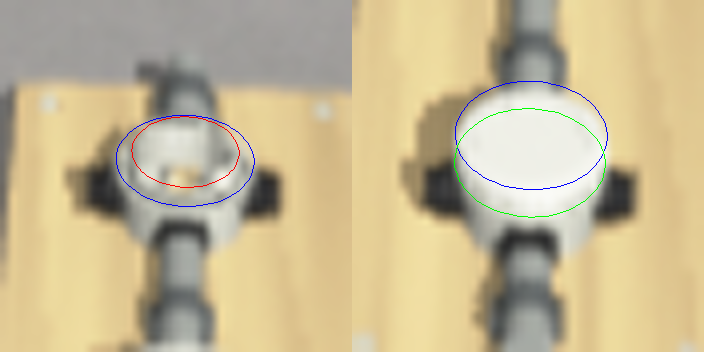

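View pics/ovt.png

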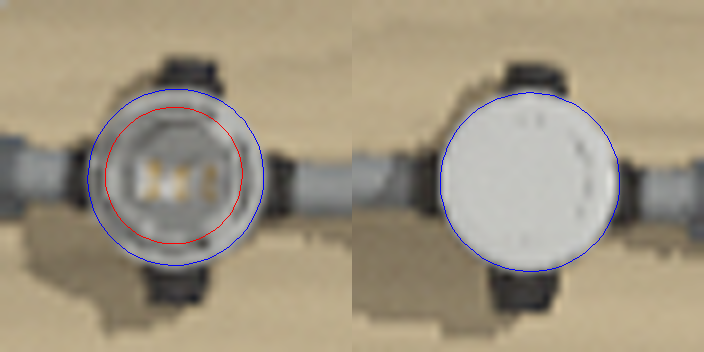

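The overlays agree. In the side view, both the closed cover and the held cover sit about 1 px lower than predicted, so the robot and top-camera positions match. I'll align and then descend.

```bash
python3 -m creep '[[[0.3,-0.1,0,0,1],[0,0,0,0,1],[0,0,0.5,0,1],[0,0,0.4,0,1],[0,0,0,0,1]]]' 110 >/dev/null; python3 st.py
```

```text
t 15.55 rot [-1.7992e+02  2.0000e-02  6.4010e+01] F [ 0.3 -0.7 -0.5] M [ 0.02 -0.03 -0.  ] g [0.5874 0.1672 0.0685] tilt(deg) tool z xy [-0.08  0.02]
tool shift cm [-0.12 -0.07  0.  ] j [ -9.8  43.9 -13.6  97.6  14.5  40.3 -56.8] op 0.675
```

```bash
python3 -m creep '[[[-0.12,-0.07,0,0,1],[0,0,0,0,1]]]' >/dev/null; python3 st.py;  python3 -m creep '[[[0,0,0.3,0,1],[0,0,0.25,0,1],[0,0,0,0,1]]]' >/dev/null; python3 st.py
```

```text
t 15.8 rot [-1.7991e+02  3.0000e-02  6.4010e+01] F [-0.6 -0.2 -0.6] M [ 0.03 -0.02 -0.01] g [0.5861 0.1663 0.0684] tilt(deg) tool z xy [-0.09  0.01]
tool shift cm [ 0.02  0.   -0.  ] j [ -9.7  43.9 -13.6  97.8  14.6  40.1 -56.8] op 0.676
t 16.175 rot [-1.799e+02  8.000e-02  6.400e+01] F [-1.3 -1.2  0.6] M [-0.15  0.14 -0.11] g [0.5859 0.1659 0.0628] tilt(deg) tool z xy [-0.13 -0.03]
tool shift cm [ 0.06  0.01 -0.  ] j [ -9.8  44.3 -13.4  98.   14.7  39.5 -56.9] op 0.678
```

```bash
for i in 1; do python3 -m creep '[[[0.03,0,0.2,0,1],[0,0,0,0,1]]]' >/dev/null; python3 st.py; done; python3 -m creep '[[[0,0,0.2,0,1],[0,0,0.1,0,1]]]' >/dev/null; python3 st.py
```

```text
t 16.425 rot [-1.7995e+02  9.0000e-02  6.3990e+01] F [-1.8 -0.7  3.4] M [-0.16  0.39  0.01] g [0.5862 0.166  0.0622] tilt(deg) tool z xy [-0.09 -0.06]
tool shift cm [ 0.03 -0.02 -0.  ] j [ -9.8  44.4 -13.4  98.   14.8  39.5 -57. ] op 0.677
t 16.675 rot [1.7998e+02 5.0000e-02 6.3980e+01] F [-1.7 -1.   6. ] M [-0.25  0.57  0.02] g [0.5866 0.1663 0.0614] tilt(deg) tool z xy [-0.   -0.06]
tool shift cm [-0.01 -0.04 -0.  ] j [ -9.9  44.4 -13.3  98.   14.8  39.3 -57.1] op 0.676
```

```bash
python3 -m creep '[[[0,0,0.4,0,1],[0,0,0.4,0,1]]]' >/dev/null; python3 st.py; python3 -m creep '[[[0,0,0.4,0,1],[0,0,0.4,0,1]]]' >/dev/null; python3 st.py
```

```text
t 16.925 rot [1.7998e+02 1.6000e-01 6.3960e+01] F [-5.3 -2.3 17.9] M [-0.49  1.55  0.08] g [0.5862 0.1657 0.0553] tilt(deg) tool z xy [-0.05 -0.15]
tool shift cm [ 0.07 -0.03 -0.  ] j [-10.   44.9 -13.1  98.2  15.   38.7 -57.2] op 0.674
t 17.175 rot [179.91   0.24  63.93] F [-7.3 -3.6 26.5] M [-0.52  2.23  0.19] g [0.5862 0.1656 0.0553] tilt(deg) tool z xy [-0.03 -0.25]
tool shift cm [ 0.07 -0.03 -0.  ] j [-10.1  44.9 -13.   98.2  15.1  38.7 -57.4] op 0.675
```

```bash
python3 -m creep '[[[0,0,0.2,0,1]]]' >/dev/null; python3 st.py; python3 -m creep '[[[0,0,0.2,0,1],[0,0,0.2,0,1]]]' >/dev/null; python3 st.py
```

```text
t 17.3 rot [179.86   0.24  63.94] F [-3.  -1.9  6.8] M [-0.18  0.76  0.1 ] g [0.5861 0.1656 0.0555] tilt(deg) tool z xy [ 0.02 -0.27]
tool shift cm [ 0.07 -0.02 -0.  ] j [-10.2  44.8 -12.9  98.3  15.1  38.7 -57.4] op 0.674
t 17.55 rot [179.8    0.24  63.94] F [-5.1 -2.3 14.6] M [-0.31  1.2   0.07] g [0.5861 0.1657 0.0555] tilt(deg) tool z xy [ 0.08 -0.31]
tool shift cm [ 0.07 -0.03 -0.  ] j [-10.2  44.8 -12.9  98.3  15.1  38.6 -57.4] op 0.674
```

```bash
python3 -m creep '[[[0,0,0.16,0,1],[0,0,0.16,0,1],[0,0,0.16,0,1]]]' >/dev/null; python3 st.py; python3 - <<'E'
from h import *
S=manip.capture("side");cv2.imwrite("pics/s7.png",S);T=manip.capture("top");cv2.imwrite("pics/t7.png",T)
cv2.imwrite('pics/s7c.png',cv2.resize(S[130:220,285:365],None,fx=7,fy=7,interpolation=cv2.INTER_CUBIC))
E
python3 st.py
```

```text
t 17.925 rot [179.73   0.27  63.95] F [-3.7 -2.8 11.7] M [-0.21  1.05  0.11] g [0.5861 0.1657 0.0555] tilt(deg) tool z xy [ 0.13 -0.36]
tool shift cm [ 0.07 -0.02 -0.  ] j [-10.3  44.8 -12.8  98.4  15.2  38.5 -57.5] op 0.671
t 18.025 rot [179.73   0.26  63.95] F [-2.6 -2.3 12.3] M [-0.23  1.11  0.1 ] g [0.5861 0.1657 0.0555] tilt(deg) tool z xy [ 0.13 -0.35]
tool shift cm [ 0.07 -0.02 -0.  ] j [-10.3  44.8 -12.8  98.4  15.2  38.5 -57.5] op 0.671
```

View pics/s7c.png

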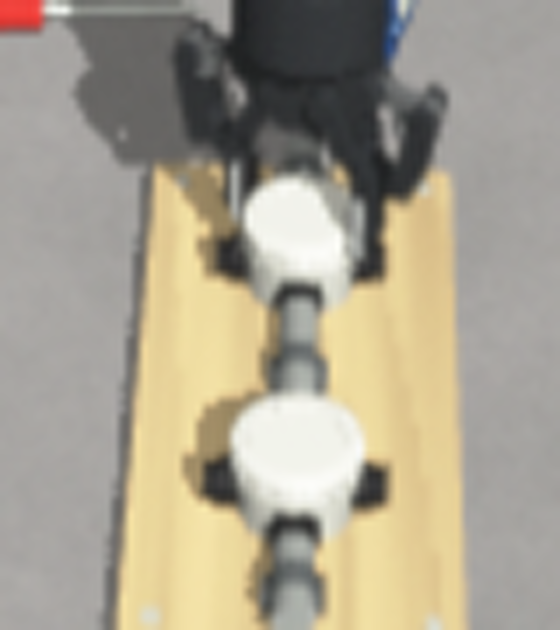

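```bash
python3 - <<'E'
from workcell import manip
o=manip.observe();print(o['contact_force'],o['clock']);manip.sign_off();o=manip.observe();print(o['contact_force'],o['clock'],o['ee_pos'])
E
```

```text
[-2.57447334 -2.25649643 12.27374375] 18.025
the job is handed in; nothing more can be done
the job is handed in; nothing more can be done
```

I put the loose white cover on the open junction box, pressed it down over the catches to a hard stop, and handed the job in at 18.0 s with the hand still holding it down. At hand-in the downward push was about 12 N, slightly above the 10 N asked.

**Pressing:** The cover met the catches about 7.4 mm above the shoulder. It then dropped to the stop and did not move further under a peak of about 26 N. I then eased to about 7–15 N without losing contact.

**Last checks:** The hand was within 0.8 mm of the box position I measured, and tilted about 0.4°. The last side picture shows the cover sitting level and no higher than the one on the closed box. I left the other objects alone and did not re-measure their positions.

**What did not go cleanly:**
- The fast carry tilted the hand by up to 2.8°, so I worked the tilt back out before descending.
- Heights triangulated from the two cameras came out 3–4 mm too low on the board, because the side view was about 1 px off. I therefore placed the box from the top view.
- The hand stopped about 1 mm higher than expected. I put this down to the pads swinging forward under the stronger grip, but I did not measure it.
- A sideways push of about 3 N remained at the end.

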